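# Find the flush cover release of the shelf-label printer by touch and press it

## Robot

A 6-joint arm with a two-finger parallel gripper is mounted at the origin on the work surface. World frame = base frame: x ahead of the robot, y to its left, z up, the work surface at z = 0. Lengths are in m, angles in rad, forces in N, time in s.
With the tool pointing down it reaches from about 0.2 to 0.875 m from the base axis. Payload 3.4 kg.
Tool frame: the origin (TCP) lies between the finger pads; the fingertips stand 19 mm ahead of it and the grasp point (between the pads) is the TCP; z points along the fingers, y is the line along which they close (so a half turn about z gives the same grasp; the last joint's range is limited). The gripper opens to 94 mm and grips with 3 to 60 N. Pads are 16 mm wide; open, the fingers measure 119 mm over their backs; the gripper's body (75 mm by 177 mm) begins 78 mm behind the grasp point.
Start: joints at [-1.366, 0.276, 1.505, -0, 1.361, -0.121], TCP at [0.184, -0.545, 0.224] pointing down, gripper open.
Joint ranges: [-2.89, 2.89], [-0.75, 2.08], [0.22, 2.7], [-1.18, 4.32], [0.11, 2.71], [-2.7, 2.7]. Speed limits (rad/s): [2.57, 2.57, 3.14, 3.14, 3.14, 3.14].

## Interface

Orientations are given as a unit quaternion [x, y, z, w].
In Python, from station import r gives the robot as it stands.
- The arm moves only by the shell command python3 -m crank 'ROWS' [FORCE]. ROWS is JSON, a list of rows, each a list of 7 numbers: the shift along the tool's x, y, z normalised to -1 to 1, where 1 is 0.15 m, then the turn, a rotation vector about the tool's x, y, z normalised to -1 to 1, where 1 is 30 degrees, then the opening, from 0 (shut) to 1 (fully open). A call has 1 to 10 rows; each row is the pose to reach, as a shift and turn from the pose commanded when the call began, along the tool's axes at that moment; what a row does not reach only later rows make up. A row lasts 1/10 s, in which the tool goes at most 50 mm and 8.59 degrees, less where a joint would pass 70% of its speed; a pose out of reach is approached as far as the arm can. A call with a number of a shift or a turn outside -1 to 1 is refused whole. A call with a gripper value outside its range is refused whole. The fingers move at their own pace and stop on an object; FORCE is the grip in N (left out, the last holds). Time passes only in rows, so rows that repeat a pose let the fingers close. It gives the time, the measured TCP pose, the force, the opening and the grip force at its end, in the units of the state.
- r.read_state(): the state, without advancing time (a new reading comes with each control period).
- r.capture(name): name is "side" or "top" or "wrist"; returns a dict with "image" (420x560x3 uint8, red, green, blue), "fov_y" (degrees; the focal length in pixels is half the picture's height over the tangent of half this angle, whatever the lens; pixels are square), "cx", "cy" (the principal point, pixels), "xyz" and "rotation" of the camera in the world; the wrist camera has in their place "mount" (4x4, takes a point from camera to tool coordinates, whose origin is the TCP and whose axes are the flange's). Camera axes: x right, y up, looking along -z (the intrinsics and any distortion apply to the point x, -y, -z); pixel columns grow to the right and rows downward; lengths in m; the calibration is good to about 2 mm. The wrist camera is an equidistant fisheye: a pixel r from the principal point sees the ray r / f radians off the axis. A picture is of the moment at which its call begins: read the wrist's pose just before it. There is no depth.
- r.job_done(): hands the job in; it is judged then, once.
The state is a dict: "t": time; "joints": joint angles; "qvel": joint speeds; "joint_torque": joint torques, N m; "ee_pos": TCP position; "tool_rot": TCP orientation; "force": force on the tool from outside, world axes, zero at the start; "torque": the same for the moment, N m; "finger_gap": finger opening in m; "grasp_force": force on a finger pad.
Only numpy, scipy, OpenCV 4.12 (cv2) and the standard library are available. Lean on these libraries where they do the work, as an engineer would, in place of code of your own. Each camera call takes 0.05 s, during which the arm holds its last target. There are 200 camera calls.

## Task

The shelf-label printer on the shop counter is out of labels and must be opened for the new roll. Its cover release is a flush key, of the same grey plastic as the housing, somewhere along the flat deck in front of the lid: feel lightly along the deck with a fingertip until you find it, then press it right in and let go, so that the lid springs up by itself and stays fully open. Never press hard, do not lift or push the lid, and leave the roll, the jars and the other goods where they stand.

Things in the scene. Friction and masses are not known exactly. Their poses are not given: they have to be found in the camera images.
- printer: Grey desktop label printer, 260 mm deep (its x), 240 wide (its y), 164 high with its dark lid; fixed. Origin: centre of its underside, on the counter. Its x axis points from its front (facing the robot) to its rear, z up. The flat front deck before the lid: x -130 to -60, y -120 to +120 mm, at z = 150 mm, rigid, plain but for the release key.
- deck (a point): Middle of the deck's flat top, at printer x = -95, y = 0, z = 150 mm; axes as the printer's. The key's centre lies on this point's y axis, at some y between -80 and +80 mm that differs from printer to printer: it must be found by feel or by eye.
- deck_left (a point): The deck's plain left end seen from the robot: printer x = -95, y = +110, z = 150 mm. The key's opening in the deck is 36 mm (x) by 46 mm (y); its face, 33 x 43 mm, same plastic, lies 2 mm below the deck, a thin dark gap around it. A fingertip wholly inside the opening can press it; one that overlaps the rim is stopped by the deck.
- release (a joint): How far the release key is pressed, in m: 0 at rest, 0.005 fully in (travel 5 mm straight down; it starts to move at about 2 N and is fully in at about 6 N). It springs back when let go. The lid's latch lets go at about 0.0036.
- lid (a joint): Opening angle of the printer's lid, in rad: 0 shut and latched, 1.2 fully open against its stop. A spring, slowed by a damper, opens it in about 2 s once the latch lets go, and holds it open; it cannot be opened without the release.
- lid_cover: The dark lid, 182 mm deep, 238 mm wide, 14 mm thick; shut, its front edge is 55 mm in front of the printer's centre (printer x = -55 mm) and its top is 164 mm above the counter. Origin on its hinge line at the rear, 115 mm behind the printer's centre and 150 mm above the counter; it swings up and to the rear.
- jar0: Bystander, loose: small glass food jar, 58 mm across, 69 mm high. Origin: centre of its underside.
- jar1: Bystander, loose: small glass food jar, 58 mm across, 69 mm high. Origin: centre of its underside.
- jar2: Bystander, loose: small glass food jar, 58 mm across, 69 mm high. Origin: centre of its underside.
- label_roll: Bystander, loose: new roll of labels standing on end, 64 mm across, 57 mm high, 25 mm bore. Origin: centre of its underside.
- tin: Bystander, loose: round tin of milk powder, 103 mm across, 162 mm high. Origin: centre of its underside.
- carton: Bystander, loose: carton 55 x 125 x 170 mm high. Origin: centre of its underside.
- price_holder: Bystander, loose: flat plastic price-label holder 40 x 100 x 10 mm. Origin: centre of its underside.

How it is judged:
By the outcome, as a careful person would: the job done as asked, in the order asked, and still so for the second after the job is handed in, with the robot touching nothing.
It also fails if it takes over 51 s, if anything falls off the work surface, if the arm or the gripper's body presses on something with over 40 N, if the wrist force passes 120 N, or if a joint passes its speed limit or range.

## Working session

There is one attempt and no reset: what is moved stays moved. The work goes in short steps, Python scripts to look and compute and a shell command to move; the robot and the scene stay as the last step left them, time stands still between calls to the robot, and variables do not carry over. Pictures are saved under pics/ and viewed, at most 10 in all, crops included, and the job is handed in when it is done.

```bash
mkdir -p pics; ls
python3 - <<'E'
from station import r
import cv2,numpy as np
s=r.read_state();print(s)
for n in("side","top"):
    c=r.capture(n);cv2.imwrite(f"pics/{n}0.png",c["image"][:,:,::-1]);print({k:v for k,v in c.items() if k!="image"})
E
```

```text
pics
{'t': 0.0, 'joints': array([-1.36599134e+00,  2.76567420e-01,  1.50609493e+00, -5.63462142e-06,
        1.36070421e+00, -1.21016216e-01]), 'qvel': array([-0.00050341, -0.00043156, -0.00036219, -0.00015205,  0.00117814,
        0.00165284]), 'joint_torque': array([ 2.89503514e-03, -4.04576612e+01, -2.37225670e+01,  7.07310601e-02,
        3.43925098e-02, -1.21883036e-04]), 'ee_pos': array([ 0.18392637, -0.54423511,  0.22363567]), 'tool_rot': array([ 9.86758907e-01,  1.62191471e-01, -3.98999807e-05, -8.86061170e-04]), 'force': array([-0.08159507,  0.27027655,  0.2185854 ]), 'torque': array([ 0.02734464,  0.04317856, -0.00867376]), 'grasp_force': 0.0, 'finger_gap': 0.09397152629119547}
{'fov_y': 57.04888752251658, 'cx': 280.92499148377755, 'cy': 209.61655428600352, 'xyz': array([ 0.55076629, -0.5172327 ,  0.71275224]), 'rotation': array([ 0.37157627, -0.00680412,  0.00390427,  0.92836929])}
{'fov_y': 55.711260167218896, 'cx': 276.73397988902656, 'cy': 206.1247240331474, 'xyz': array([0.52657999, 0.01913598, 1.01203531]), 'rotation': array([-0.02942514,  0.02011095,  0.7109193 , -0.70236989])}
```

View pics/side0.png

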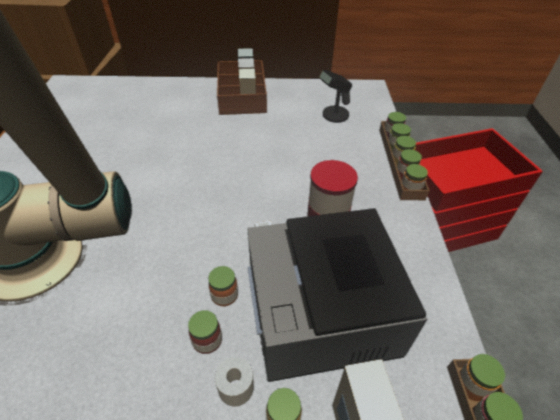

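View pics/top0.png

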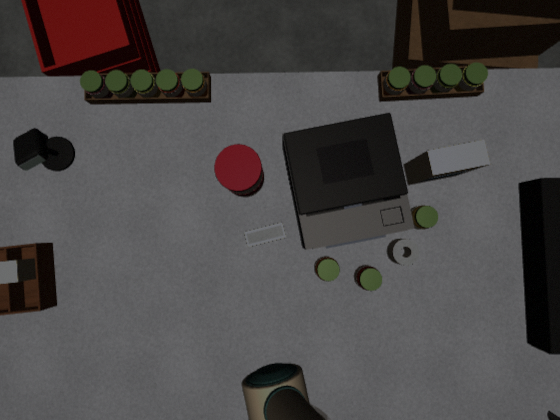

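The key shows as a dark rectangular outline at about (392,216) in top and (285,318) in side. The deck runs from (302,248) to (413,232) along its front edge in top. Jars, the roll, the tin and the carton stand around the printer. Next I'll measure the key in both views.

```bash
cat > h.py <<'E'
import numpy as np, cv2
from scipy.spatial.transform import Rotation as R
def ray(c,u,v):
    f=210/np.tan(np.radians(c["fov_y"]/2))
    d=R.from_quat(c["rotation"]).apply([(u-c["cx"])/f,-(v-c["cy"])/f,-1]);return np.array(c["xyz"]),d/np.linalg.norm(d)
def onz(c,u,v,z):
    o,d=ray(c,u,v);return o+d*(z-o[2])/d[2]
def two(a,b):
    (o,d),(p,e)=a,b
    s=np.linalg.lstsq(np.c_[d,-e],p-o,rcond=None)[0]
    return (o+d*s[0]+p+e*s[1])/2,np.linalg.norm(o+d*s[0]-p-e*s[1])
E
python3 - <<'E'
from station import r
from h import *
box={"side":(262,295,308,342),"top":(374,200,410,232)}
C={};K={};tiles=[]
for n,(x0,y0,x1,y1) in box.items():
    c=C[n]=r.capture(n);g=cv2.cvtColor(c["image"],cv2.COLOR_RGB2GRAY)[y0:y1,x0:x1]
    tiles.append(cv2.resize(c["image"][y0:y1,x0:x1,::-1],(380,400),interpolation=cv2.INTER_NEAREST))
    bh=cv2.morphologyEx(g,cv2.MORPH_BLACKHAT,np.ones((7,7)))
    _,m=cv2.threshold(bh,0,255,cv2.THRESH_OTSU)
    k,lab,st,ce=cv2.connectedComponentsWithStats(m,connectivity=8)
    best=None
    for i in range(1,k):
        pts=np.argwhere(lab==i)[:,::-1].astype(np.float32)
        if len(pts)<15: continue
        rc=cv2.minAreaRect(pts);print(n,rc,len(pts))
        if best is None or len(pts)>best[1]: best=(rc,len(pts))
    K[n]=np.array(best[0][0])+[x0,y0]
    B=cv2.boxPoints(best[0])+[x0,y0]
    w=[onz(c,*p,.150) for p in B];print(n,K[n],"on z=.15",onz(c,*K[n],.15),"sides",[round(float(np.linalg.norm(w[i]-w[(i+1)%4])),4) for i in range(4)])
    print(np.round(w,4))
print("two view",two(ray(C["side"],*K["side"]),ray(C["top"],*K["top"])))
# deck front corners / by eye in top
for n,P in {"top":[(302,248),(413,232)],"side":[(249,225),(269,367)]}.items():
    for p in P: print(n,p,onz(C[n],*p,.15))
cv2.imwrite("pics/crop.png",np.hstack(tiles))
E
```

```text
side ((22.0, 22.5), (26.96143341064453, 24.49544906616211), 80.53767395019531) 172
side ((44.0, 19.0), (20.0, 2.0), 90.0) 43
side ((1.0, 37.0), (18.0, 2.0), 90.0) 37
side ((38.5, 45.0), (2.0, 13.0), 90.0) 23
side [284.  317.5] on z=.15 [ 0.56374113 -0.21758454  0.15      ] sides [0.0402, 0.0469, 0.0382, 0.0464]
[[ 0.5406 -0.1978  0.15  ]
 [ 0.58   -0.19    0.15  ]
 [ 0.5859 -0.2365  0.15  ]
 [ 0.5484 -0.2435  0.15  ]]
top ((8.0, 1.0), (2.0, 16.0), 90.0) 35
top ((17.692310333251953, 15.961536407470703), (17.45433235168457, 21.768888473510742), 78.69007110595703) 96
top [391.69231033 215.96153641] on z=.15 [ 0.56270186 -0.21822148  0.15      ] sides [0.0472, 0.0376, 0.047, 0.0376]
[[ 0.5769 -0.1919  0.15  ]
 [ 0.5856 -0.2383  0.15  ]
 [ 0.5485 -0.2444  0.15  ]
 [ 0.5398 -0.1982  0.15  ]]
two view (array([ 0.56319724, -0.21800724,  0.15075214]), np.float64(0.0010531826036351624))
top (302, 248) [ 0.4959224  -0.02330327  0.15      ]
top (413, 232) [ 0.52756523 -0.26286139  0.15      ]
side (249, 225) [ 0.49662829 -0.02294133  0.15      ]
side (269, 367) [ 0.54174481 -0.29606919  0.15      ]
```

View pics/crop.png

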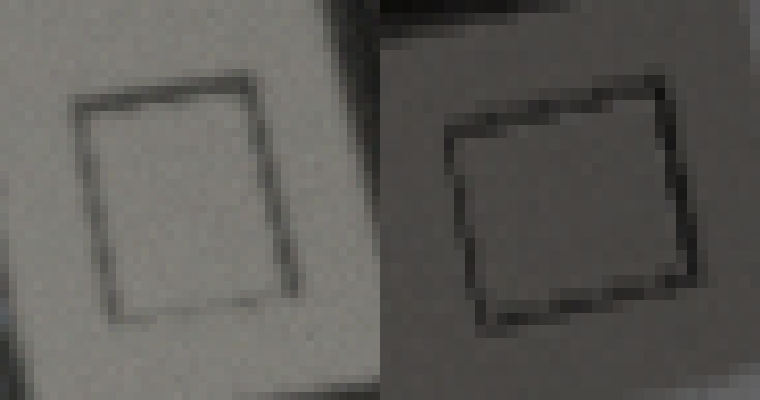

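Both views agree: the key centre is at (0.563, -0.218, 0.151) and measures about 47 x 38 mm, and the printer's yaw is about 7.5°. Rise, close the fingers and go over.

```bash
python3 -m crank '[[0,0,-0.25,0,0,0,0],[0,0,-0.5,0,0,0,0],[0.25,-0.1,-0.5,0,0,0,0],[0.5,-0.2,-0.5,0,0,0,0],[0.75,-0.3,-0.5,0,0,0,0],[1,-0.4,-0.5,0,0,0,0],[1,-0.4,-0.5,0,0,0,0]]' 10
python3 -m crank '[[0.25,-0.1,0,0,0,0,0],[0.5,-0.2,0,0,0,0,0],[0.75,-0.3,0,0,0,0,0],[1,-0.4,0,0,0,0,0],[1,-0.4,0,0,0,0,0]]'
python3 -m crank '[[0.25,-0.1,0,0,0,0,0],[0.5,-0.2,0,0,0,0.1,0],[0.75,-0.3,0,0,0,0.2,0],[1,-0.4,0,0,0,0.37,0],[1,-0.4,0,0,0,0.37,0],[1,-0.4,0,0,0,0.37,0]]'
cat > to.py <<'E'
from station import r
from h import *
s=r.read_state();q=R.from_quat(s["tool_rot"]);T=np.array([.563,-.218,.148+.019])
print(s["t"],"pos",s["ee_pos"],"F",s["force"],"gap",s["finger_gap"])
print("units",q.inv().apply(T-s["ee_pos"])/.15,"yaw tool x",np.degrees(np.arctan2(*q.as_matrix()[[1,0],0])),"z",q.as_matrix()[:,2])
E
python3 to.py
```

```text
t: 0.9
ee_pos: [0.31, -0.4365, 0.2997]
tool_rot: [0.986, 0.165, 0.001, -0.001]
force: [-0.2, 0.2, 0.3]
finger_gap: 0.0414
grasp_force: 0.0
t: 1.4
ee_pos: [0.4324, -0.3326, 0.2992]
tool_rot: [0.986, 0.165, 0.001, -0.001]
force: [-0.8, -0.3, -0.4]
finger_gap: 0.0023
grasp_force: 0.0
t: 2.0
ee_pos: [0.5524, -0.231, 0.2989]
tool_rot: [0.998, 0.067, -0.001, 0.0]
force: [-0.3, -0.1, 0.2]
finger_gap: 0.0004
grasp_force: 0.0
2.0 pos [ 0.5523504  -0.23099594  0.29886882] F [-0.3432504  -0.1251775   0.22016676] gap 0.0004453348426008193
units [ 0.08358078 -0.07691418  0.87892381] yaw tool x 7.648179273300465 z [-1.82401405e-03 -8.12423546e-04 -9.99998006e-01]
```

```bash
python3 -m crank '[[0.08,-0.08,0,0,0,0,0],[0.08,-0.08,0.2,0,0,0,0],[0.08,-0.08,0.4,0,0,0,0],[0.08,-0.08,0.6,0,0,0,0],[0.08,-0.08,0.75,0,0,0,0],[0.08,-0.08,0.75,0,0,0,0],[0.08,-0.08,0.75,0,0,0,0]]'
python3 to.py
python3 - <<'E'
from station import r
import cv2,numpy as np
s=cv2.resize(r.capture("side")["image"][260:380,220:340,::-1],(400,400))
t=cv2.resize(r.capture("wrist")["image"][:,:,::-1],(400,400))
cv2.imwrite("pics/hover.png",np.hstack([s,t]))
E
```

```text
t: 2.7
ee_pos: [0.563, -0.2173, 0.1875]
tool_rot: [0.998, 0.065, 0.0, 0.0]
force: [0.1, -0.2, 1.0]
finger_gap: 0.0004
grasp_force: 0.0
2.7 pos [ 0.56295475 -0.21734789  0.1874746 ] F [ 0.14471251 -0.19161504  1.00431696] gap 0.000430226541514561
units [-0.00029291  0.00432371  0.1364981 ] yaw tool x 7.507877281492666 z [ 1.98712054e-04 -1.64683913e-04 -9.99999967e-01]
```

View pics/hover.png

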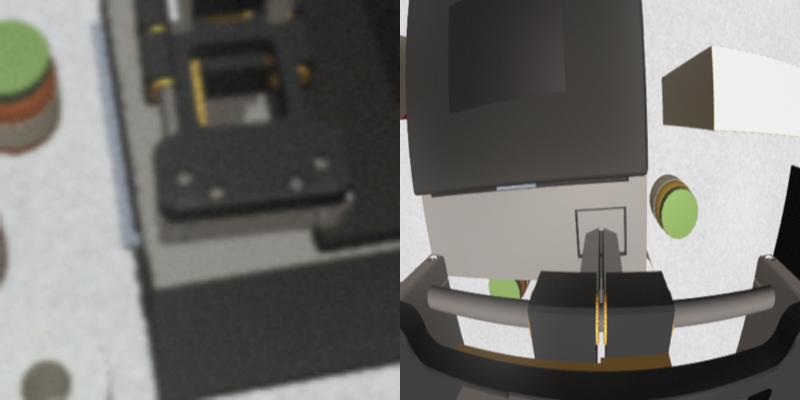

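The wrist view shows the closed fingertips centred on the outlined key (x 577–627, tip at about 600). Now lower gently and read the force.

```bash
python3 -m crank '[[0,0,0.04,0,0,0,0],[0,0,0.08,0,0,0,0],[0,0,0.11,0,0,0,0],[0,0,0.11,0,0,0,0],[0,0,0.11,0,0,0,0]]'
python3 -m crank '[[0,0,0.007,0,0,0,0],[0,0,0.014,0,0,0,0],[0,0,0.02,0,0,0,0],[0,0,0.02,0,0,0,0],[0,0,0.02,0,0,0,0]]'
python3 -m crank '[[0,0,0.007,0,0,0,0],[0,0,0.014,0,0,0,0],[0,0,0.014,0,0,0,0],[0,0,0.014,0,0,0,0]]'
```

```text
t: 3.3
ee_pos: [0.563, -0.2167, 0.1702]
tool_rot: [0.998, 0.066, -0.0, -0.0]
force: [-0.3, 0.3, -1.2]
finger_gap: 0.0004
grasp_force: 0.0
t: 3.8
ee_pos: [0.5631, -0.2168, 0.1675]
tool_rot: [0.998, 0.066, -0.0, 0.0]
force: [-0.4, -0.1, 0.4]
finger_gap: 0.0004
grasp_force: 0.0
t: 4.2
ee_pos: [0.5632, -0.2168, 0.1657]
tool_rot: [0.998, 0.066, 0.0, 0.0]
force: [-0.9, 0.9, 3.7]
finger_gap: 0.0008
grasp_force: 1.8
```

The tip is at 146.7 mm, below the deck, with 3.7 N, so it is on the key face. Press further.

```bash
python3 -m crank '[[0,0,0.007,0,0,0,0],[0,0,0.013,0,0,0,0],[0,0,0.019,0,0,0,0],[0,0,0.019,0,0,0,0]]'
python3 -m crank '[[0,0,0.007,0,0,0,0],[0,0,0.007,0,0,0,0],[0,0,0.007,0,0,0,0]]'
```

```text
t: 4.6
ee_pos: [0.5632, -0.2168, 0.1628]
tool_rot: [0.998, 0.066, 0.0, 0.0]
force: [-1.1, 0.4, 4.9]
finger_gap: 0.0008
grasp_force: 2.7
t: 4.9
ee_pos: [0.5632, -0.2168, 0.1622]
tool_rot: [0.998, 0.066, 0.0, 0.0]
force: [-1.1, -0.1, 6.5]
finger_gap: 0.0006
grasp_force: 3.6
```

```bash
python3 -m crank '[[0,0,0.003,0,0,0,0],[0,0,0.003,0,0,0,0]]'
python3 -m crank '[[0,0,-0.05,0,0,0,0],[0,0,-0.15,0,0,0,0],[-0.1,0,-0.4,0,0,0,0],[-0.4,0,-0.7,0,0,0,0],[-0.7,0,-0.9,0,0,0,0],[-1,0,-0.9,0,0,0,0],[-1,0,-0.9,0,0,0,0],[-1,0,-0.9,0,0,0,0],[-1,0,-0.9,0,0,0,0],[-1,0,-0.9,0,0,0,0]]'
python3 -m crank '[[0,0,0,0,0,0,0],[0,0,0,0,0,0,0],[0,0,0,0,0,0,0],[0,0,0,0,0,0,0],[0,0,0,0,0,0,0],[0,0,0,0,0,0,0],[0,0,0,0,0,0,0],[0,0,0,0,0,0,0],[0,0,0,0,0,0,0],[0,0,0,0,0,0,0]]'
python3 -m crank '[[0,0,0,0,0,0,0],[0,0,0,0,0,0,0],[0,0,0,0,0,0,0],[0,0,0,0,0,0,0],[0,0,0,0,0,0,0],[0,0,0,0,0,0,0],[0,0,0,0,0,0,0],[0,0,0,0,0,0,0],[0,0,0,0,0,0,0],[0,0,0,0,0,0,0]]'
python3 - <<'E'
from station import r
import cv2,numpy as np
cv2.imwrite("pics/end.png",np.hstack([cv2.resize(r.capture(n)["image"][:,:,::-1],(400,300)) for n in("side","top")]))
E
```

```text
t: 5.1
ee_pos: [0.5632, -0.2168, 0.1622]
tool_rot: [0.998, 0.066, 0.0, 0.0]
force: [-1.5, 1.8, 9.4]
finger_gap: 0.0004
grasp_force: 4.5
t: 6.1
ee_pos: [0.4154, -0.2364, 0.295]
tool_rot: [0.998, 0.066, -0.0, -0.001]
force: [0.1, -1.1, -0.7]
finger_gap: 0.0003
grasp_force: 0.0
t: 7.1
ee_pos: [0.4143, -0.2365, 0.296]
tool_rot: [0.998, 0.066, 0.0, 0.0]
force: [-0.3, 0.9, 0.1]
finger_gap: 0.0009
grasp_force: 0.0
t: 8.1
ee_pos: [0.4144, -0.2365, 0.296]
tool_rot: [0.998, 0.066, -0.0, 0.0]
force: [-0.4, -0.1, 0.4]
finger_gap: 0.0005
grasp_force: 0.0
```

View pics/end.png

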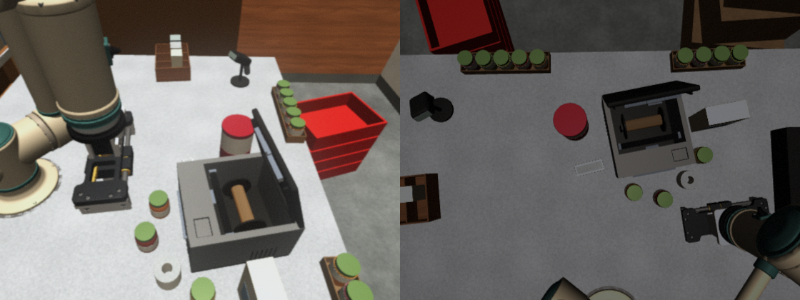

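The lid stands open (side view about (275,170)), and the jars, roll, tin and carton are where they were. I'll wait a little longer, confirm nothing is still moving, and hand in.

```bash
python3 - <<'E'
from station import r
import cv2;cv2.imwrite("pics/a.png",r.capture("side")["image"])
E
python3 -m crank '[[0,0,0,0,0,0,0],[0,0,0,0,0,0,0],[0,0,0,0,0,0,0],[0,0,0,0,0,0,0],[0,0,0,0,0,0,0],[0,0,0,0,0,0,0],[0,0,0,0,0,0,0],[0,0,0,0,0,0,0],[0,0,0,0,0,0,0],[0,0,0,0,0,0,0]]' | head -1
python3 - <<'E'
from station import r
import cv2
d=cv2.absdiff(cv2.imread("pics/a.png"),r.capture("side")["image"]);n=int((d.max(2)>40).sum());print("changed px",n)
if n<40: print(r.job_done())
E
```

```text
t: 9.25
changed px 0
the job is handed in; nothing more can be done
None
```

I found the release key by eye in the camera views rather than by feeling along the deck, then pressed it right in (about 9 N at most) and let go; the lid sprang open and stayed open, nothing else looked moved, and I handed the job in at about 9 s.

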